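Clear the hook rack and lay out the rice tools

ROBOT

A 6-joint arm with a two-finger parallel gripper is mounted at the origin on the work surface. World frame = base frame: x ahead of the robot, y to its left, z up, the work surface at z = 0. Lengths are in m, angles in rad, forces in N, time in s.
With the tool pointing down it reaches from about 0.3 to 0.875 m from the base axis. Payload 6.4 kg.
Tool frame: the origin (TCP) lies on the centre line of the jaws, within the pads' length; the fingertips stand 8 mm ahead of it and the grasp point (between the pads) lies 11 mm behind it; z points along the fingers, y is the line along which they close (so a half turn about z gives the same grasp; the last joint's range is limited). The gripper opens to 85 mm and grips with 20 to 120 N. Pads are 22 mm wide; open, the fingers measure 114 mm over their backs; the gripper's body (76 mm by 85 mm) begins 54 mm behind the grasp point. The pads swing forward as they close: fully open they stand 13 mm farther back than shut.
Start: joints at [-1.49, 0.181, 1.607, -0, 1.354, -0.206], TCP at [0.163, -0.552, 0.239] pointing down, gripper open.
Joint ranges: [-2.99, 2.99], [-0.89, 2.07], [0.3, 2.58], [-1.14, 4.28], [0, 2.63], [-3.12, 3.12]. Speed limits (rad/s): [2.57, 2.57, 3.01, 3.14, 3.14, 3.14].

INTERFACE

Orientations are given as a unit quaternion [w, x, y, z].
In Python, from bench import ctrl gives the robot as it stands.
- The arm moves only by the shell command python3 -m handwheel 'ROWS' [OPENING]. ROWS is JSON, a list that holds one entry, the list of rows, each a list of 4 numbers: the shift along the tool's x, y, z each as a share of 20 cm, from -1 to 1, then the turn about the tool's z as a share of 1.5 rad, from -1 to 1. In form: [[[x, y, z, twist], ...]]. A call has 1 to 10 rows; each row is the pose to reach, as a shift and turn from the pose commanded when the call began, along the tool's axes at that moment; what a row does not reach only later rows make up. A row lasts 1/8 s, in which the tool goes at most 62.5 mm and 10.7 degrees, less where a joint would pass 70% of its speed; a pose out of reach is approached as far as the arm can. A call with a number of a shift or a turn outside -1 to 1 is refused whole. A call with a gripper value outside its range is refused whole. OPENING is the finger opening in mm, from 0 to 85.4, set as the call begins (- or left out, the last holds). The fingers move at their own pace and stop on an object; the grip force is fixed at half the most. Time passes only in rows, so rows that repeat a pose let the fingers close. It gives the time, the measured TCP pose, the force, the opening and the grip force at its end, in the units of the state.
- ctrl.get_obs(): the state, without advancing time (a new reading comes with each control period).
- ctrl.camera(name): name is "scene" or "top" or "wrist"; returns a dict with "color" (480x640x3 uint8, red, green, blue), "range_z" (480x640 float32, m along the optical axis (not along the pixel's ray), 0 where there is no reading), "K" (3x3 intrinsics, pixels), "pose" (4x4, takes a point from camera to world coordinates); the wrist camera has in their place "T_tool_cam" (4x4, takes a point from camera to tool coordinates, whose origin is the TCP and whose axes are the flange's). Camera axes: x right, y down, z forward; pixel columns grow to the right and rows downward; lengths in m; the calibration is good to about 2 mm. A picture is of the moment at which its call begins: read the wrist's pose just before it.
- ctrl.hand_in(): hands the job in; it is judged then, once.
The state is a dict: "time_s": time; "q": joint angles; "dq": joint speeds; "joint_efforts": joint torques, N m; "eef_pos": TCP position; "eef_rot": TCP orientation; "wrist_force": force on the tool from outside, world axes, zero at the start; "torque": the same for the moment, N m; "opening": opening from 0.0 (shut) to 1.0 (fully open); "grasp_force": force on a finger pad.
Only numpy, scipy, OpenCV 4.12 (cv2) and the standard library are available. Lean on these libraries where they do the work, as an engineer would, in place of code of your own. Each camera call takes 0.05 s, during which the arm holds its last target. There are 200 camera calls.

TASK

Get the counter ready for mixing rice: lift every stirring rod off its hook and push it stem first all the way down into a well of the blue stand, one rod to a well, and lay the rice paddle and the fan spatula each in a lane of the wooden rest, handle in the narrow notch and blade in the wide one, underside down and level. Any order and any free place will do; leave the crockery, bottle and jar where they stand.

Things in the scene. Friction and masses are not known exactly. Their poses are not given: they have to be found in the camera images.
- rod0: stirring rod with a red loop handle (may be absent), hanging on a hook. Origin at the stem's lower end, z up along it. Stem 10 mm round, z 0 to 110; above it a flat loop, z 110 to 166, 36 wide along its y, 12 thick along its x, bars 8, opening 20 wide, z 118 to 158 (its top rests on the hook). Grip the loop's two outer sides
- rod1: stirring rod with a green loop handle (may be absent), hanging on a hook. Origin at the stem's lower end, z up along it. Stem 10 mm round, z 0 to 110; above it a flat loop, z 110 to 166, 36 wide along its y, 12 thick along its x, bars 8, opening 20 wide, z 118 to 158 (its top rests on the hook). Grip the loop's two outer sides
- rod2: stirring rod with a yellow loop handle (may be absent), hanging on a hook. Origin at the stem's lower end, z up along it. Stem 10 mm round, z 0 to 110; above it a flat loop, z 110 to 166, 36 wide along its y, 12 thick along its x, bars 8, opening 20 wide, z 118 to 158 (its top rests on the hook). Grip the loop's two outer sides
- rod3: stirring rod with a blue loop handle (may be absent), hanging on a hook. Origin at the stem's lower end, z up along it. Stem 10 mm round, z 0 to 110; above it a flat loop, z 110 to 166, 36 wide along its y, 12 thick along its x, bars 8, opening 20 wide, z 118 to 158 (its top rests on the hook). Grip the loop's two outer sides
- rack: fixed steel hook rack, origin on the counter under its crossbar (along y, 194 mm high; posts at y +-210). Four hooks at y +-47.5 and +-142.5 point to -x: 8 mm round arms, axis 194 high, level to x = -62, then turned up to x = -74, top 210 high. Rods hang at x about -50; lift one 12 to 32 mm, then draw it off to -x
- stand: fixed blue ceramic stand, 200 x 56 x 90 mm high (x, y, z), origin at the centre of its underside, with four narrow upright square wells in a row along its x, 50 mm apart
- stand_hole0 (a point): centre of the mouth of well 0, on the stand's top face (90 mm high): 14 mm square with a 3 mm chamfer, 75 mm deep; one rod per well, any well
- stand_hole1 (a point): centre of the mouth of well 1, on the stand's top face (90 mm high): 14 mm square with a 3 mm chamfer, 75 mm deep; one rod per well, any well
- stand_hole2 (a point): centre of the mouth of well 2, on the stand's top face (90 mm high): 14 mm square with a 3 mm chamfer, 75 mm deep; one rod per well, any well
- stand_hole3 (a point): centre of the mouth of well 3, on the stand's top face (90 mm high): 14 mm square with a 3 mm chamfer, 75 mm deep; one rod per well, any well
- rest: fixed wooden utensil rest, 170 x 220 mm, origin on the counter at its centre. Two lanes along x at y +-55 mm, each over two 14 mm thick saddles: at x -70 a narrow notch (26 mm wide at the floor, 44 at the top) for a handle, at x +60 a wide notch (74 to 92) for a blade. Notch floors 45 mm high, prongs to 65; between the saddles only a 12 mm thick base
- lane0 (a point): middle of lane 0 at the height of the notch floors (x = 0 of the rest); an item laid right has its origin about here and its x along the rest's x; either lane serves either item
- lane1 (a point): middle of lane 1 at the height of the notch floors (x = 0 of the rest); an item laid right has its origin about here and its x along the rest's x; either lane serves either item
- paddle: white plastic rice paddle, 200 mm long, flat underside at z = 0. Origin on the underside below the grip point, x towards the blade. Handle x -95 to 25, 20 wide, 14 high; round-ended blade x 25 to 105, 62 wide, 6 thick
- spatula: fan-shaped steel spatula with a dark wooden handle, 200 mm long, flat underside at z = 0. Origin on the underside below the grip point, x towards the blade. Handle x -95 to 25, 18 wide, 14 high; blade x 25 to 105, 5 thick, widening from 34 to 62
- bowl_white: white ceramic bowl, 112 mm across, 55 high; leave it where it stands. Origin at the centre of its underside
- bowl_blue: blue ceramic bowl, 112 mm across, 55 high; leave it where it stands. Origin at the centre of its underside
- dish: small white soy dish, 68 mm across, 18 high; leave it where it stands. Origin at the centre of its underside
- vinegar: amber vinegar bottle, 60 mm across, 170 high; leave it where it stands. Origin at the centre of its underside
- jar: glass jar, 70 mm across, 90 high; leave it where it stands. Origin at the centre of its underside
- teacup: terracotta cup, 68 mm across, 70 high; leave it where it stands. Origin at the centre of its underside
Mind the look-alikes: they are no part of the job. What is shaped like the rod3 but orange or white is not meant.

How it is judged:
At the end, for the whole second after the job is handed in: Each rod upright (0.12 rad) in a well, its end within 8 mm of the axis and 69 mm or more below the mouth; paddle and spatula each in a lane, level (0.07 rad), underside within 6 mm of the notch floors, 14 mm of the lane line, 40 mm along it, aligned to 0.15 rad; all at rest (((horizontal distance between rod0 and stand_hole0 below 0.008 m and z of rod0 in the frame of stand_hole0 below -0.069 m) or (horizontal distance between rod0 and stand_hole1 below 0.008 m and z of rod0 in the frame of stand_hole1 below -0.069 m) or (horizontal distance between rod0 and stand_hole2 below 0.008 m and z of rod0 in the frame of stand_hole2 below -0.069 m) or (horizontal distance between rod0 and stand_hole3 below 0.008 m and z of rod0 in the frame of stand_hole3 below -0.069 m)) and angle between each of rod0, rod1, rod2, rod3's own z axis and vertical below 0.12 rad and linear speed of each of rod0, rod1, rod2, rod3, paddle, spatula below 0.02 m/s and ((horizontal distance between rod1 and stand_hole0 below 0.008 m and z of rod1 in the frame of stand_hole0 below -0.069 m) or (horizontal distance between rod1 and stand_hole1 below 0.008 m and z of rod1 in the frame of stand_hole1 below -0.069 m) or (horizontal distance between rod1 and stand_hole2 below 0.008 m and z of rod1 in the frame of stand_hole2 below -0.069 m) or (horizontal distance between rod1 and stand_hole3 below 0.008 m and z of rod1 in the frame of stand_hole3 below -0.069 m)) and ((horizontal distance between rod2 and stand_hole0 below 0.008 m and z of rod2 in the frame of stand_hole0 below -0.069 m) or (horizontal distance between rod2 and stand_hole1 below 0.008 m and z of rod2 in the frame of stand_hole1 below -0.069 m) or (horizontal distance between rod2 and stand_hole2 below 0.008 m and z of rod2 in the frame of stand_hole2 below -0.069 m) or (horizontal distance between rod2 and stand_hole3 below 0.008 m and z of rod2 in the frame of stand_hole3 below -0.069 m)) and ((horizontal distance between rod3 and stand_hole0 below 0.008 m and z of rod3 in the frame of stand_hole0 below -0.069 m) or (horizontal distance between rod3 and stand_hole1 below 0.008 m and z of rod3 in the frame of stand_hole1 below -0.069 m) or (horizontal distance between rod3 and stand_hole2 below 0.008 m and z of rod3 in the frame of stand_hole2 below -0.069 m) or (horizontal distance between rod3 and stand_hole3 below 0.008 m and z of rod3 in the frame of stand_hole3 below -0.069 m)) and ((x of paddle in the frame of lane0 between -0.04 and 0.04 m and y of paddle in the frame of lane0 between -0.014 and 0.014 m and z of paddle in the frame of lane0 between -0.006 and 0.006 m and angle between the x axis of paddle and the x axis of rest, either way round below 0.15 rad) or (x of paddle in the frame of lane1 between -0.04 and 0.04 m and y of paddle in the frame of lane1 between -0.014 and 0.014 m and z of paddle in the frame of lane1 between -0.006 and 0.006 m and angle between the x axis of paddle and the x axis of rest, either way round below 0.15 rad)) and angle between each of paddle, spatula's own z axis and vertical below 0.07 rad and ((x of spatula in the frame of lane0 between -0.04 and 0.04 m and y of spatula in the frame of lane0 between -0.014 and 0.014 m and z of spatula in the frame of lane0 between -0.006 and 0.006 m and angle between the x axis of spatula and the x axis of rest, either way round below 0.15 rad) or (x of spatula in the frame of lane1 between -0.04 and 0.04 m and y of spatula in the frame of lane1 between -0.014 and 0.014 m and z of spatula in the frame of lane1 between -0.006 and 0.006 m and angle between the x axis of spatula and the x axis of rest, either way round below 0.15 rad))); the robot touches nothing.
It fails at once if a bowl, the dish, the bottle, the jar or the cup is moved more than 40 mm (distance of any of bowl_white, bowl_blue, dish, vinegar, jar, teacup from where it was at the start of the episode above 0.04 m).
Of rod0, rod1, rod2, rod3 only 2 to 4 are there at a start; the rules pass over those that are not, and their reading is None.
At some moment in a run one of paddle, spatula may be knocked a few centimetres aside while the robot is not near it.
It also fails if it takes over 210 s, if anything falls off the work surface, if the arm or the gripper's body presses on something with over 40 N, if the wrist force passes 120 N, or if a joint passes its speed limit or range.

## Working session

There is one attempt and no reset: what is moved stays moved. The work goes in short steps, Python scripts to look and compute and a shell command to move; the robot and the scene stay as the last step left them, time stands still between calls to the robot, and variables do not carry over. Pictures are saved under pics/ and viewed, at most 14 in all, crops included, and the job is handed in when it is done.

```bash
mkdir -p pics; ls; cat > h.py <<'E'
import numpy as np, cv2
from bench import ctrl
from scipy.spatial.transform import Rotation as R
def snap(n,f):
    o=ctrl.get_obs(); c=ctrl.camera(n)
    T=c["pose"] if "pose" in c else None
    if T is None:
        W=np.eye(4); q=o["eef_rot"]; W[:3,:3]=R.from_quat([q[1],q[2],q[3],q[0]]).as_matrix(); W[:3,3]=o["eef_pos"]; T=W@c["T_tool_cam"]
    cv2.imwrite(f"pics/{f}.png",c["color"][:,:,::-1]); np.savez(f"pics/{f}.npz",K=c["K"],T=T,z=c["range_z"],c=c["color"])
def cloud(f):
    d=np.load(f"pics/{f}.npz"); v,u=np.mgrid[:480,:640]; K=d["K"]; z=d["z"]
    P=np.stack([(u-K[0,2])/K[0,0]*z,(v-K[1,2])/K[1,1]*z,z],-1)
    return P@d["T"][:3,:3].T+d["T"][:3,3], d["c"].astype(int), z>0
E
python3 - <<'E'
from h import *
snap("scene","s0"); snap("top","t0")
o=ctrl.get_obs(); print(o["eef_pos"],o["eef_rot"],o["time_s"])
for f in("s0","t0"): d=np.load(f"pics/{f}.npz"); print(d["T"].round(3),d["K"])
E
```

```text
pics
[ 0.16262422 -0.55100722  0.23845294] [-8.10299996e-04  9.89735026e-01  1.42912280e-01  5.05334735e-05] 0.1
[[ 0.824  0.462 -0.328  0.983]
 [ 0.566 -0.662  0.491 -0.571]
 [ 0.01  -0.59  -0.807  1.086]
 [ 0.     0.     0.     1.   ]] [[436.12958628   0.         324.57472345]
 [  0.         436.12958628 243.53472013]
 [  0.           0.           1.        ]]
[[ 0.015 -0.997  0.069  0.475]
 [-1.    -0.016 -0.013  0.018]
 [ 0.014 -0.069 -0.997  1.895]
 [ 0.     0.     0.     1.   ]] [[550.31879301   0.         321.93513179]
 [  0.         550.31879301 249.47020229]
 [  0.           0.           1.        ]]
```

View pics/s0.png

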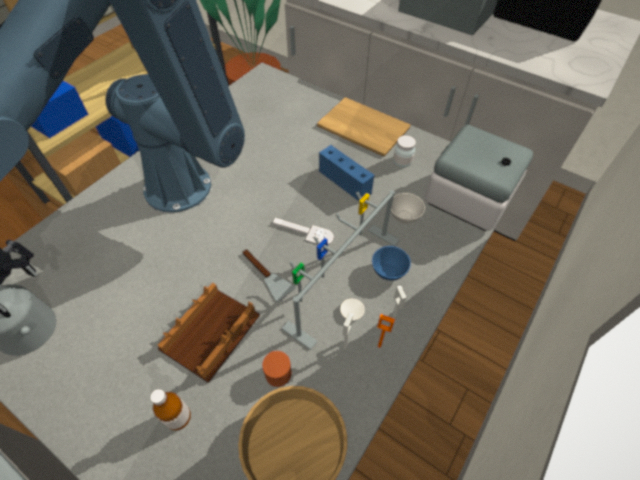

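View pics/t0.png

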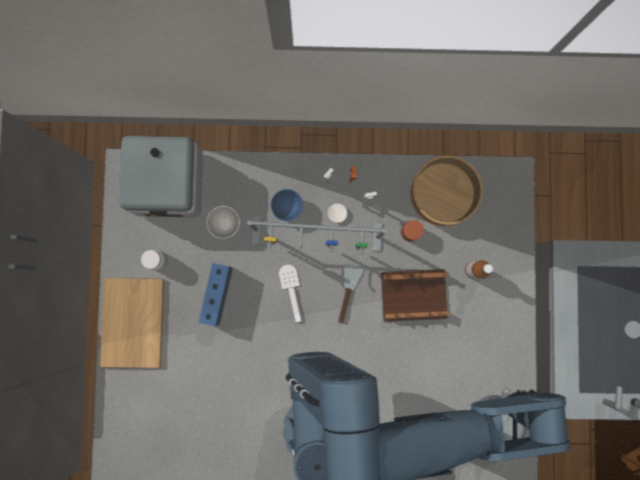

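The scene holds three rods: yellow at top-view (270,239), blue at (332,243) and green at (362,245). The second hook (302,235) is empty. The look-alikes, white at (328,173) and (370,195) and orange at (353,174), lie on the counter beyond the rack, so they are not meant. The stand is at (215,295), the paddle at (290,290), the spatula at (350,292) and the rest at (415,295).

```bash
python3 - <<'E'
from h import *
im=cv2.imread("pics/t0.png"); cv2.imwrite("pics/c1.png",cv2.resize(im[205:335,190:460],None,fx=2.96,fy=2.96,interpolation=cv2.INTER_CUBIC))
for f in ("t0","s0"):
    P,c,ok=cloud(f); r,g,b=c[...,0],c[...,1],c[...,2]
    d=np.load(f"pics/{f}.npz")
    reg=ok&(P[...,0]>.3)&(P[...,0]<.8)&(abs(P[...,1])<.45)
    # table height check
    t=reg&(abs(P[...,2])<.03); print(f,"table z",np.median(P[t][:,2]))
    def st(n,m):
        q=P[m]; 
        if len(q)==0: print(n,0);return
        print(n,len(q),"med",np.median(q,0).round(4),"min",np.percentile(q,3,axis=0).round(3),"max",np.percentile(q,97,axis=0).round(3))
    z=P[...,2]; hi=reg&(z>.1)&(z<.25)
    st("yellow",hi&(r>150)&(g>120)&(b<80)); st("blue",hi&(b>120)&(r<80)&(P[...,1]<.2)); st("green",hi&(g>100)&(r<90)&(b<100))
    m=reg&(abs(z-.09)<.012)&(b>r+40); st("standtop",m)
    q=P[m][:,:2].astype(np.float32); print(cv2.minAreaRect(q))
    m=reg&(z>.055)&(z<.075)&(P[...,1]<-.1)&(r>b+25); st("restprongs",m); print(cv2.minAreaRect(P[m][:,:2].astype(np.float32)))
    m=reg&(z>.18)&(z<.215)&(abs(r-b)<30); st("bar",m)
    m=reg&(z>.002)&(z<.03)&(r>170)&(b>150)&(P[...,0]<.6); st("paddle",m); print(cv2.minAreaRect(P[m][:,:2].astype(np.float32)))
E
```

```text
t0 table z 0.00041514280671628434
yellow 33 med [0.6228 0.1565 0.2052] min [0.619 0.141 0.198] max [0.629 0.172 0.21 ]
blue 31 med [ 0.6164 -0.0319  0.2053] min [ 0.613 -0.047  0.2  ] max [ 0.62  -0.019  0.212]
green 45 med [ 0.6089 -0.1279  0.2059] min [ 0.605 -0.143  0.174] max [ 0.615 -0.11   0.215]
standtop 860 med [0.4492 0.3455 0.0893] min [0.358 0.311 0.081] max [0.541 0.381 0.098]
((0.4487653374671936, 0.3454994559288025), (0.05412604659795761, 0.19672973453998566), 78.56596374511719)
restprongs 504 med [ 0.6757 -0.3156  0.0672] min [ 0.39  -0.419  0.056] max [ 0.772 -0.248  0.074]
((0.5837315320968628, -0.3270210027694702), (0.20858018100261688, 0.41976457834243774), 82.5473861694336)
bar 1119 med [0.6662 0.0962 0.1964] min [ 0.603 -0.177  0.184] max [0.791 0.446 0.207]
paddle 464 med [0.4899 0.0962 0.0092] min [0.371 0.071 0.003] max [0.544 0.133 0.02 ]
((0.4565431475639343, 0.09450021386146545), (0.19655726850032806, 0.059854574501514435), 14.17798137664795)
s0 table z 0.001191596886221502
yellow 67 med [0.6283 0.1531 0.2047] min [0.62  0.137 0.157] max [0.632 0.168 0.208]
[... 162 characters left out ...]
x [ 0.619 -0.117  0.209]
standtop 802 med [0.4578 0.3379 0.0898] min [0.361 0.301 0.081] max [0.547 0.376 0.094]
((0.4518984854221344, 0.3422851264476776), (0.06079796701669693, 0.20201939344406128), 78.5855941772461)
restprongs 1234 med [ 0.6886 -0.3278  0.0692] min [ 0.394 -0.434  0.056] max [ 0.781 -0.256  0.074]
((0.584567666053772, -0.3310900926589966), (0.20758865773677826, 0.4242779612541199), 83.26846313476562)
bar 1466 med [0.6667 0.0553 0.1975] min [ 0.6   -0.196  0.183] max [0.791 0.442 0.206]
paddle 492 med [0.4877 0.0942 0.0082] min [0.371 0.065 0.003] max [0.55  0.132 0.017]
((0.39624127745628357, 0.023980945348739624), (0.36153644323349, 0.13870498538017273), 48.6470947265625)
```

View pics/c1.png

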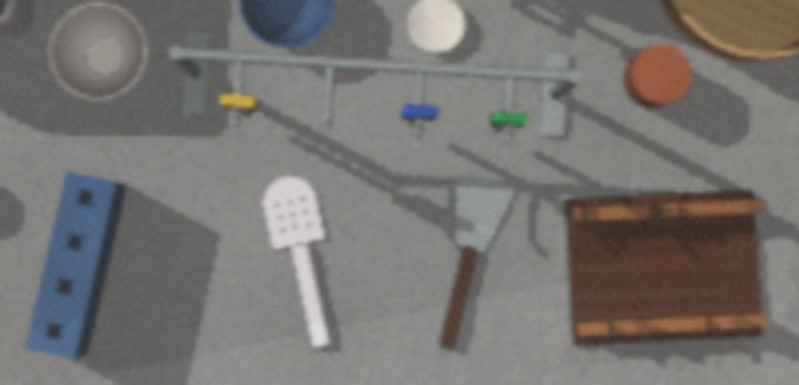

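```bash
cat > d.py <<'E'
# shares needed to go from the present pose to x y z [yaw deg]
import sys; from h import *
o=ctrl.get_obs(); q=o["eef_rot"]; M=R.from_quat([q[1],q[2],q[3],q[0]]).as_matrix()
yaw=np.degrees(np.arctan2(M[1,0],M[0,0])); a=list(map(float,sys.argv[1:]))
s=M.T@(np.array(a[:3])-o["eef_pos"])/.2
tw=-np.radians((a[3]-yaw+90)%180-90 if len(a)>3 else 0)/1.5
print("pos",o["eef_pos"].round(4),"yaw",yaw.round(2),"shares",s.round(4),"tw",round(tw,4),"q6",o["q"][5].round(2),"t",round(o["time_s"],2),"F",np.round(o["wrist_force"],1),"open",np.round(o["opening"],3))
E
python3 d.py .40 -.25 .42 -2
```

```text
pos [ 0.1626 -0.551   0.2385] yaw 16.43 shares [ 1.5645 -1.1092 -0.9055] tw 0.2145 q6 -0.21 t 0.1 F [-0.2  0.2  0.3] open 1.002
```

```bash
python3 -m handwheel '[[[0,0,-0.9,0],[0,0,-0.9,0],[0.4,-0.3,-0.9,0],[0.8,-0.55,-0.9,0],[0.8,-0.55,-0.9,0],[0.8,-0.55,-0.9,0]]]'; python3 -m handwheel '[[[0.4,-0.3,0,0.1],[0.77,-0.56,0,0.21],[0.77,-0.56,0,0.21],[0.77,-0.56,0,0.21],[0.77,-0.56,0,0.21]]]'; python3 d.py .40 -.25 .42 -2; python3 - <<'E'
from h import *
snap("wrist","w0")
E
```

```text
time_s: 0.85
eef_pos: [0.2868, -0.3985, 0.4204]
eef_rot: [0.001, 0.989, 0.145, 0.0]
wrist_force: [-0.8, -0.4, -0.1]
opening: 1.004
grasp_force: 0.0
time_s: 1.48
eef_pos: [0.401, -0.25, 0.4188]
eef_rot: [-0.0, 1.0, -0.014, -0.001]
wrist_force: [-0.2, 0.3, 0.2]
opening: 1.0
grasp_force: 0.0
pos [ 0.401  -0.25    0.4188] yaw -1.55 shares [-0.0048 -0.0001 -0.006 ] tw 0.0052 q6 0.79 t 1.48 F [-0.2  0.3  0.2] open 1.0
```

View pics/w0.png

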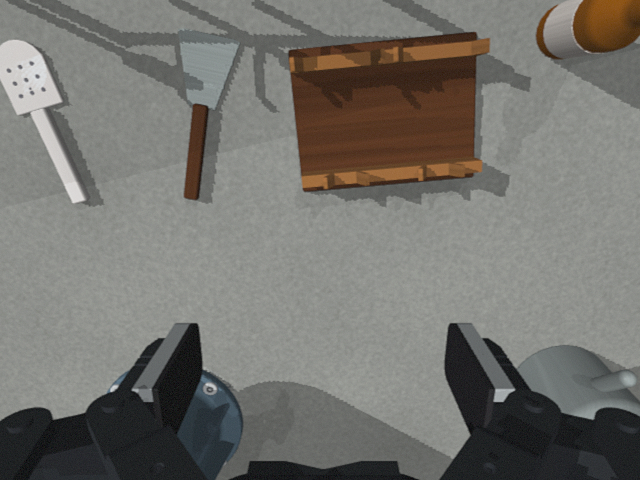

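The wrist view shows the narrow notches on the saddle near the robot (prongs at about (330–465, 175)) and the wide ones on the far saddle (295–485, 55). Both utensils already lie blade away: the paddle's handle runs (40,110)–(78,200) and the spatula's (200,105)–(192,198).

```bash
cat > m.py <<'E'
from h import *
P,c,ok=cloud("w0"); r,g,b=c[...,0],c[...,1],c[...,2]; z=P[...,2]
print("table",np.median(P[210:300,220:420].reshape(-1,3)[:,2]))
def rect(m,n):
    m=cv2.morphologyEx(m.astype(np.uint8),cv2.MORPH_OPEN,np.ones((3,3)))>0
    q=P[m]; rc=cv2.minAreaRect(q[:,:2].astype(np.float32)); print(n,len(q),"c",np.round(rc[0],4),np.round(rc[1],4),round(rc[2],2),"z",np.percentile(q[:,2],[5,50,95]).round(4))
v,u=np.mgrid[:480,:640]
R0=ok&(u>280)&(u<500)&(v<200)
rect(R0&(z>.030)&(z<.075)&(v<90),"far saddle"); rect(R0&(z>.030)&(z<.075)&(v>140),"near saddle"); rect(R0&(z>.004),"rest all")
pr=R0&(z>.057)&(z<.075); n,l,s,ce=cv2.connectedComponentsWithStats(pr.astype(np.uint8))
for i in range(1,n):
    if s[i,4]>15: q=P[l==i]; print("prong",s[i,:5],q.mean(0).round(4),q.min(0).round(4),q.max(0).round(4))
def prof(m,n,cuts):
    q=P[m]; q=q[np.isfinite(q).all(1)]; mu=q[:,:2].mean(0); _,_,V=np.linalg.svd(q[:,:2]-mu); d=V[0]*np.sign(V[0,0]); 
    t=(q[:,:2]-mu)@d; s=(q[:,:2]-mu)@[-d[1],d[0]]
    print(n,len(q),"mu",mu.round(4),"ang",np.degrees(np.arctan2(d[1],d[0])).round(2),"t",np.percentile(t,[0.5,99.5]).round(4),"z",np.percentile(q[:,2],[5,50,95]).round(4))
    for a in np.arange(-.1,.1,.02):
        k=(t>a)&(t<a+.02)
        if k.sum()>5: print("  t",round(a+.01,3),"mid",np.round((np.percentile(s[k],3)+np.percentile(s[k],97))/2,4),"w",np.round(np.ptp(np.percentile(s[k],[3,97])),4),"xy",q[k][:,:2].mean(0).round(4),"z",np.median(q[k][:,2]).round(4))
bright=(r+g+b)/3
rect(ok&(u<110)&(v<215)&(bright>180),"paddle"); prof(ok&(u<110)&(v<215)&(bright>180),"paddle",0)
wood=ok&(u>170)&(u<225)&(v>95)&(v<210)&(r>b+25); rect(wood,"spat handle"); prof(wood,"spat handle",0)
E
python3 m.py
```

```text
table -0.00012625743168753756
far saddle 2958 c [ 0.522  -0.3232] [0.0142 0.2142] 3.52 z [0.0426 0.0452 0.064 ]
near saddle 2559 c [ 0.3924 -0.3318] [0.0148 0.2151] 3.56 z [0.036  0.0451 0.0638]
rest all 26234 c [ 0.457  -0.3279] [0.1706 0.2205] 3.47 z [0.0103 0.0122 0.0477]
prong [480  38  11  16 136] [ 0.5283 -0.4241  0.0621] [ 0.5213 -0.4288  0.057 ] [ 0.5352 -0.4201  0.0668]
prong [394  47   7  15 100] [ 0.5225 -0.3316  0.063 ] [ 0.5156 -0.336   0.0571] [ 0.5298 -0.328   0.0666]
prong [377  48   9  16 123] [ 0.5213 -0.3148  0.0622] [ 0.5144 -0.3193  0.0572] [ 0.5286 -0.311   0.066 ]
prong [290  57   9  15 115] [ 0.5157 -0.2224  0.0624] [ 0.5088 -0.2265  0.0573] [ 0.523  -0.2182  0.0663]
prong [456 164   9  13 106] [ 0.3975 -0.4081  0.062 ] [ 0.3899 -0.4123  0.057 ] [ 0.4042 -0.4042  0.0656]
prong [419 168   6  13  77] [ 0.3946 -0.3633  0.0631] [ 0.3877 -0.3678  0.0572] [ 0.4014 -0.3599  0.0666]
prong [362 173   8  13  94] [ 0.3905 -0.299   0.0623] [ 0.3836 -0.3031  0.057 ] [ 0.3975 -0.2952  0.0659]
prong [323 176   8  13  89] [ 0.3882 -0.2542  0.0625] [ 0.3809 -0.258   0.0572] [ 
[... 531 characters left out ...]
 t 0.03 mid 0.0012 w 0.056 xy [0.5155 0.1041] z 0.0054
  t 0.05 mid -0.0014 w 0.0488 xy [0.5353 0.1057] z 0.0054
  t 0.07 mid -0.0011 w 0.0319 xy [0.5491 0.1107] z 0.0051
spat handle 1243 c [ 0.4199 -0.0886] [0.0203 0.1182] 76.46 z [0.0118 0.0134 0.0151]
spat handle 1271 mu [ 0.4218 -0.0909] ang -13.12 t [-0.0598  0.0561] z [0.0116 0.0134 0.0151]
  t -0.05 mid 0.0003 w 0.0156 xy [ 0.3732 -0.0793] z 0.0134
  t -0.03 mid -0.0 w 0.0157 xy [ 0.3925 -0.0842] z 0.0134
  t -0.01 mid 0.0002 w 0.016 xy [ 0.412  -0.0887] z 0.0135
  t 0.01 mid 0.0 w 0.0155 xy [ 0.4315 -0.0932] z 0.0134
  t 0.03 mid -0.0001 w 0.0159 xy [ 0.4511 -0.0978] z 0.0134
  t 0.05 mid 0.0001 w 0.0155 xy [ 0.469  -0.1017] z 0.0134
```

```bash
python3 d.py .4555 -.0985 .10 -13.1
```

```text
pos [ 0.4006 -0.2507  0.4188] yaw -1.64 shares [ 0.2545 -0.7686  1.5938] tw 0.1333 q6 0.79 t 1.52 F [ 0.5  0.5 -0.1] open 0.998
```

```bash
python3 -m handwheel '[[[0.12,-0.4,0.4,0.07],[0.2545,-0.769,0.9,0.133],[0.2545,-0.769,0.95,0.133],[0.2545,-0.769,0.95,0.133],[0.2545,-0.769,0.95,0.133],[0.2545,-0.769,0.95,0.133]]]' 50; python3 d.py .4555 -.0985 .010 -13.1
```

```text
time_s: 2.28
eef_pos: [0.4565, -0.0993, 0.23]
eef_rot: [0.0, 0.993, -0.114, 0.0]
wrist_force: [-0.6, -0.9, 0.6]
opening: 0.584
grasp_force: 0.0
pos [ 0.4565 -0.0993  0.23  ] yaw -13.14 shares [-0.0065 -0.0039  1.0999] tw -0.0004 q6 1.33 t 2.27 F [-0.6 -0.9  0.6] open 0.584
```

```bash
python3 -m handwheel '[[[-0.005,-0.004,0.3,0],[-0.005,-0.004,0.6,0],[-0.005,-0.004,0.85,0],[-0.005,-0.004,1,0],[-0.005,-0.004,1,0]]]'; python3 d.py .4555 -.0985 .010 -13.1;  python3 - <<'E'
from h import *
snap("wrist","w1"); im=cv2.imread("pics/w1.png"); cv2.imwrite("pics/w1c.png",im)
E
```

```text
time_s: 2.9
eef_pos: [0.455, -0.0981, 0.0288]
eef_rot: [-0.0, 0.993, -0.115, -0.001]
wrist_force: [-0.2, 0.2, 0.9]
opening: 0.587
grasp_force: 0.0
pos [ 0.455  -0.0981  0.0288] yaw -13.19 shares [0.0032 0.0016 0.0941] tw -0.001 q6 1.33 t 2.9 F [-0.2  0.2  0.9] open 0.587
```

View pics/w1c.png

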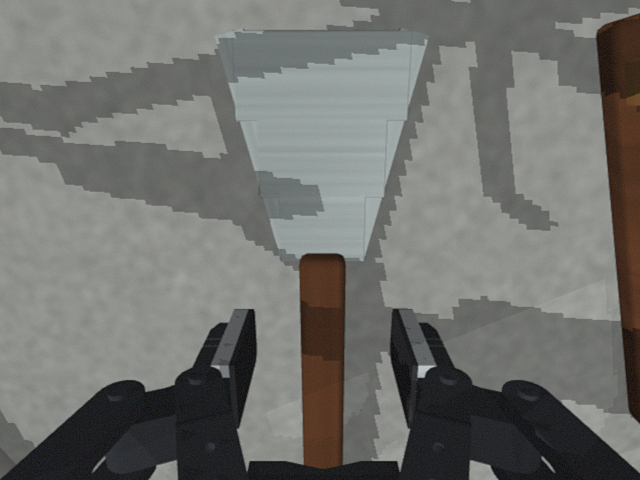

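The handle (322, 260–460) is centred between the fingers at (245,365) and (405,365).

```bash
python3 -m handwheel '[[[0,0,0.09,0],[0,0,0.09,0]]]'; python3 -m handwheel '[[[0,0,0,0],[0,0,0,0],[0,0,0,0],[0,0,0,0],[0,0,0,0],[0,0,0,0]]]' 0;  python3 -m handwheel '[[[0,0,-0.2,0],[0,0,-0.4,0],[0,0,-0.6,0],[0,0,-0.6,0],[0,0,-0.6,0]]]'; python3 d.py .4537 -.273 .13 3.5
```

```text
time_s: 3.2
eef_pos: [0.4566, -0.0977, 0.0129]
eef_rot: [0.0, 0.993, -0.114, 0.001]
wrist_force: [-0.2, 0.2, -0.6]
opening: 0.585
grasp_force: 0.0
time_s: 3.95
eef_pos: [0.4567, -0.0971, 0.013]
eef_rot: [0.001, 0.994, -0.114, 0.001]
wrist_force: [-1.5, -0.6, 8.0]
opening: 0.19
grasp_force: 59.1
time_s: 4.58
eef_pos: [0.455, -0.0962, 0.1309]
eef_rot: [-0.0, 0.994, -0.114, -0.0]
wrist_force: [-0.4, -0.2, -1.4]
opening: 0.189
grasp_force: 59.3
pos [ 0.455  -0.0962  0.1309] yaw -13.04 shares [0.193  0.8627 0.0046] tw -0.1925 q6 1.33 t 4.58 F [-0.4 -0.2 -1.4] open 0.189
```

```bash
python3 -m handwheel '[[[0.06,0.25,0,-0.06],[0.12,0.5,0,-0.12],[0.19,0.75,0,-0.1925],[0.193,0.865,0,-0.1925],[0.193,0.865,0,-0.1925],[0.193,0.865,0,-0.1925],[0.193,0.865,0,-0.1925]]]'; python3 d.py .4537 -.273 .059 3.5; python3 - <<'E'
from h import *
snap("wrist","w2")
E
```

```text
time_s: 5.45
eef_pos: [0.4539, -0.2723, 0.1307]
eef_rot: [-0.001, 1.0, 0.031, -0.0]
wrist_force: [-0.5, 0.3, -1.2]
opening: 0.189
grasp_force: 59.4
pos [ 0.4539 -0.2723  0.1307] yaw 3.57 shares [-0.0011  0.004   0.3586] tw 0.0008 q6 0.74 t 5.45 F [-0.5  0.3 -1.2] open 0.189
```

View pics/w2.png

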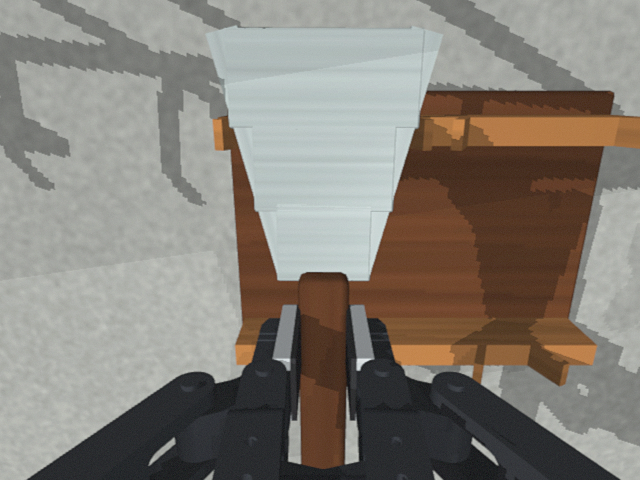

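The spatula is level in the jaws and lined up over the left lane, with its blade above the far wide notch (220–440, 130). I'll lower it and let go.

```bash
python3 -m handwheel '[[[0,0.003,0.15,0],[0,0.003,0.28,0],[0,0.003,0.34,0],[0,0.003,0.36,0],[0,0.003,0.36,0]]]'; python3 -m handwheel '[[[0,0,0,0],[0,0,0,0],[0,0,0,0]]]' 45;  python3 -m handwheel '[[[0,0,-0.2,0],[0,0,-0.5,0],[0,0,-0.9,0],[0,0,-0.9,0],[0,0,-0.9,0]]]'; python3 d.py .454 0 .24 13.5
```

```text
time_s: 6.12
eef_pos: [0.4545, -0.2744, 0.0598]
eef_rot: [0.0, 1.0, 0.031, 0.0]
wrist_force: [-0.6, -0.8, -0.8]
opening: 0.186
grasp_force: 59.4
time_s: 6.5
eef_pos: [0.4543, -0.2746, 0.0598]
eef_rot: [0.0, 1.0, 0.03, 0.0]
wrist_force: [-0.1, -0.3, 0.2]
opening: 0.526
grasp_force: 0.0
time_s: 7.12
eef_pos: [0.4546, -0.2748, 0.2405]
eef_rot: [0.001, 1.0, 0.031, 0.001]
wrist_force: [-0.1, -0.2, 0.3]
opening: 0.528
grasp_force: 0.0
pos [ 0.4546 -0.2748  0.2405] yaw 3.5 shares [ 8.1000e-02 -1.3714e+00 -5.0000e-04] tw -0.1164 q6 0.74 t 7.12 F [-0.1 -0.2  0.3] open 0.528
```

```bash
python3 -m handwheel '[[[0.03,-0.3,0,-0.05],[0.05,-0.6,0,-0.116],[0.05,-0.9,0,-0.116],[0.05,-1,0,-0.116],[0.05,-1,0,-0.116]]]'; python3 -m handwheel '[[[0.05,-0.3,0,0],[0.1,-0.6,0,0],[0.14,-0.78,0,0],[0.14,-0.78,0,0],[0.14,-0.78,0,0]]]'; python3 - <<'E'
from h import *
snap("wrist","w3"); P,c,ok=cloud("w3"); v,u=np.mgrid[:480,:640]
h=ok&(c.sum(-1)>500)&(P[...,2]>.010)&(P[...,2]<.02)
n,l,s,_=cv2.connectedComponentsWithStats(h.astype(np.uint8)); i=1+s[1:,4].argmax(); q=P[l==i][:,:2]
print(s[i],cv2.minAreaRect(q.astype(np.float32)),P[l==i].mean(0))
E
python3 d.py .454 .090 .012 13.5
```

```text
time_s: 7.75
eef_pos: [0.4505, -0.0722, 0.2368]
eef_rot: [-0.001, 0.993, 0.119, -0.002]
wrist_force: [-0.4, 0.1, 0.0]
opening: 0.528
grasp_force: 0.0
time_s: 8.38
eef_pos: [0.4426, 0.0832, 0.2382]
eef_rot: [0.0, 0.993, 0.117, -0.001]
wrist_force: [0.4, 0.0, 0.0]
opening: 0.529
grasp_force: 0.0
[ 307  154   22  130 2562] ((0.4192882776260376, 0.08232332766056061), (0.11776168644428253, 0.017614807933568954), 13.606746673583984) [0.42205305 0.08302067 0.01365279]
pos [0.4427 0.0829 0.2384] yaw 13.38 shares [ 0.0649 -0.0216  1.1321] tw -0.0014 q6 1.26 t 8.43 F [ 0.  -0.2  0.7] open 0.53
```

View pics/w3.png

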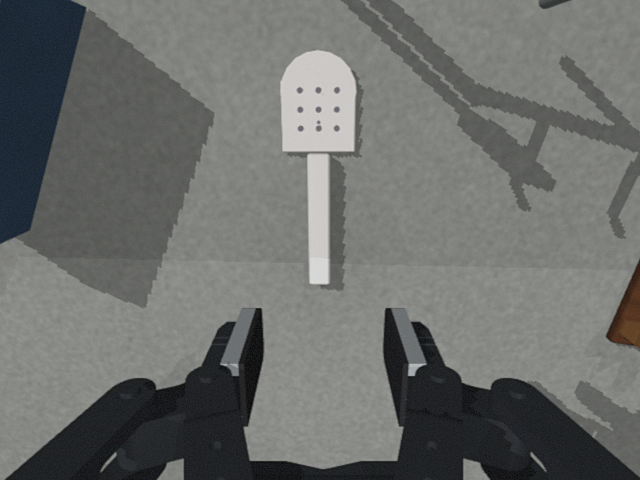

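The paddle has not moved: its handle (318, 152–285) puts the origin at (.4535,.0903).

```bash
python3 -m handwheel '[[[0.065,-0.022,0.3,0],[0.065,-0.022,0.6,0],[0.065,-0.022,0.9,0],[0.065,-0.022,1,0],[0.065,-0.022,1,0]]]'; python3 d.py .4535 .0903 .012 13.5; python3 -m handwheel '[[[0,0,0.13,0],[0,0,0.13,0],[0,0,0.13,0]]]'; python3 -m handwheel '[[[0,0,0,0],[0,0,0,0],[0,0,0,0],[0,0,0,0],[0,0,0,0],[0,0,0,0]]]' 0;  python3 d.py .4603 -.3828 .16 3.5
```

```text
time_s: 9.05
eef_pos: [0.4528, 0.0901, 0.0374]
eef_rot: [-0.0, 0.993, 0.116, -0.002]
wrist_force: [0.4, 0.2, 1.2]
opening: 0.526
grasp_force: 0.0
pos [0.4528 0.0901 0.0374] yaw 13.34 shares [0.0041 0.0002 0.1268] tw -0.0019 q6 1.28 t 9.05 F [0.4 0.2 1.2] open 0.526
time_s: 9.43
eef_pos: [0.4555, 0.091, 0.0147]
eef_rot: [0.0, 0.993, 0.117, 0.001]
wrist_force: [0.5, -0.5, 0.2]
opening: 0.529
grasp_force: 0.0
time_s: 10.18
eef_pos: [0.4554, 0.0913, 0.0147]
eef_rot: [0.0, 0.993, 0.117, 0.001]
wrist_force: [-1.5, -0.4, 7.0]
opening: 0.211
grasp_force: 59.0
pos [0.4554 0.0913 0.0147] yaw 13.48 shares [-0.5275  2.3117 -0.7256] tw 0.1161 q6 1.28 t 10.18 F [-1.5 -0.4  7. ] open 0.211
```

```bash
python3 -m handwheel '[[[0,0,-0.3,0],[0,0,-0.6,0],[0,0,-0.75,0],[-0.1,0.3,-0.75,0.05],[-0.2,0.6,-0.75,0.116],[-0.25,0.9,-0.75,0.116],[-0.25,1,-0.75,0.116],[-0.25,1,-0.75,0.116]]]';python3 -m handwheel '[[[-0.05,0.3,0,0],[-0.07,0.6,0,0],[-0.07,0.9,0,0],[-0.07,0.9,0,0],[-0.07,0.9,0,0]]]'; python3 d.py .4603 -.3828 .16 3.5
```

```text
time_s: 11.18
eef_pos: [0.4525, -0.1156, 0.1635]
eef_rot: [-0.0, 1.0, 0.029, 0.0]
wrist_force: [0.6, 0.5, 0.1]
opening: 0.21
grasp_force: 59.3
time_s: 11.8
eef_pos: [0.4494, -0.2932, 0.1627]
eef_rot: [-0.001, 1.0, 0.031, -0.0]
wrist_force: [-0.3, -0.5, -1.4]
opening: 0.213
grasp_force: 59.4
pos [ 0.4494 -0.2932  0.1627] yaw 3.56 shares [0.0268 0.4508 0.0125] tw 0.0007 q6 0.71 t 11.8 F [-0.3 -0.5 -1.4] open 0.213
```

```bash
python3 -m handwheel '[[[0.027,0.25,0,0],[0.027,0.45,0,0],[0.027,0.451,0,0],[0.027,0.451,0,0],[0.027,0.451,0,0]]]'; python3 d.py .4603 -.3828 .0615 3.5;  python3 - <<'E'
from h import *
snap("wrist","w4")
E
```

```text
time_s: 12.42
eef_pos: [0.4605, -0.3828, 0.1632]
eef_rot: [-0.0, 1.0, 0.031, -0.0]
wrist_force: [-1.1, -0.4, -0.8]
opening: 0.21
grasp_force: 59.5
pos [ 0.4605 -0.3828  0.1632] yaw 3.61 shares [-9.000e-04  5.000e-04  5.084e-01] tw 0.0013 q6 0.62 t 12.43 F [-1.1 -0.4 -0.8] open 0.21
```

View pics/w4.png

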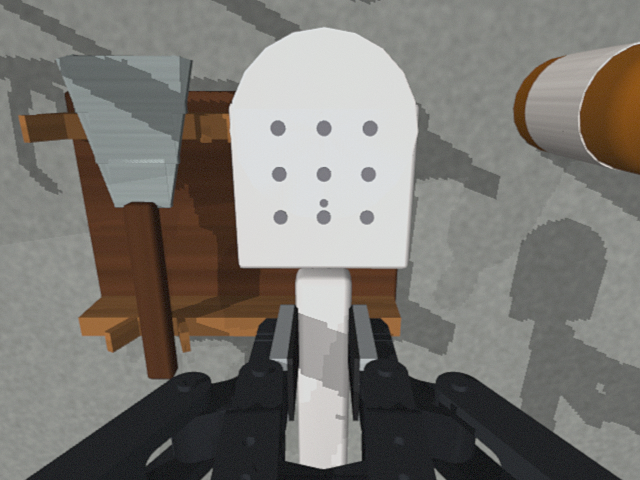

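The spatula lies in the left lane with its handle in the narrow notch (140,330). The paddle is lined up over the right lane, so I'll lower it.

```bash
python3 -m handwheel '[[[0,0,0.2,0],[0,0,0.4,0],[0,0,0.48,0],[0,0,0.505,0],[0,0,0.505,0]]]'; python3 -m handwheel '[[[0,0,0,0],[0,0,0,0],[0,0,0,0]]]' 45;  python3 -m handwheel '[[[0,0,-0.2,0],[0,0,-0.5,0],[0,0,-1,0],[0,-0.3,-1,0],[-0.1,-0.6,-1,0.0],[-0.15,-0.9,-1,0.07],[-0.2,-1,-1,0.07],[-0.2,-1,-1,0.07]]]'; python3 d.py .42 .05 .45 -2.6
```

```text
time_s: 13.1
eef_pos: [0.4608, -0.3854, 0.0634]
eef_rot: [0.001, 1.0, 0.031, 0.0]
wrist_force: [0.3, 0.0, -0.9]
opening: 0.21
grasp_force: 59.5
time_s: 13.48
eef_pos: [0.4605, -0.3853, 0.063]
eef_rot: [0.0, 1.0, 0.031, 0.0]
wrist_force: [0.6, -0.2, -0.1]
opening: 0.528
grasp_force: 0.0
time_s: 14.48
eef_pos: [0.4077, -0.1862, 0.2628]
eef_rot: [0.0, 1.0, -0.021, 0.001]
wrist_force: [0.8, -1.0, 0.0]
opening: 0.522
grasp_force: 0.0
pos [ 0.4077 -0.1862  0.2628] yaw -2.39 shares [ 0.0128 -1.1821 -0.9369] tw 0.0024 q6 0.92 t 14.47 F [ 0.8 -1.   0. ] open 0.522
```

```bash
python3 -m handwheel '[[[0,0,-0.3,0],[0.1,-0.3,-0.6,0],[0.2,-0.6,-0.8,0],[0.25,-0.9,-0.8,0],[0.25,-1,-0.8,0],[0.25,-1,-0.8,0]]]'; python3 - <<'E'
from h import *
snap("wrist","w5")
P,c,ok=cloud("w5"); r,g,b=c[...,0],c[...,1],c[...,2]; z=P[...,2]
hi=ok&(z>.14)&(z<.25)
for n,m in dict(yellow=(r>b+60)&(g>b+50),blue=(b>r+50),green=(g>r+40)&(g>b+30)).items():
    q=P[hi&m]
    top=q[q[:,2]>np.percentile(q[:,2],98)-.008]; rc=cv2.minAreaRect(top[:,:2].astype(np.float32))
    print(n,len(q),"zrange",np.percentile(q[:,2],[2,98]).round(4),"top",top.mean(0).round(4),np.round(rc[0],4),np.round(rc[1],4),round(rc[2],1))
m=ok&(abs(z-.09)<.006)&(b>r+20)
if m.sum()>50: q=P[m]; print("stand",cv2.minAreaRect(q[:,:2].astype(np.float32)),np.median(q[:,2]))
E
python3 d.py .5 .2 .45 -2.6
```

```text
time_s: 15.22
eef_pos: [0.468, 0.0119, 0.4233]
eef_rot: [-0.0, 1.0, -0.02, 0.001]
wrist_force: [-1.5, 0.4, -0.3]
opening: 0.528
grasp_force: 0.0
yellow 861 zrange [0.1557 0.2067] top [0.621  0.1522 0.2045] [0.6209 0.1534] [0.0359 0.0052] 89.2
blue 632 zrange [0.1562 0.2071] top [ 0.6135 -0.0353  0.2049] [ 0.6137 -0.0359] [0.0352 0.0049] 86.2
green 890 zrange [0.1555 0.2072] top [ 0.609  -0.1287  0.2053] [ 0.6087 -0.1296] [0.035  0.0072] 86.0
stand ((0.2722100615501404, 0.21543608605861664), (0.6125628352165222, 0.18462353944778442), 35.58052444458008) 0.08927936378909607
pos [0.4677 0.0103 0.4226] yaw -2.37 shares [ 0.1225 -0.9543 -0.1375] tw 0.0027 q6 1.38 t 15.28 F [ 1.  0. -1.] open 0.529
```

View pics/w5.png

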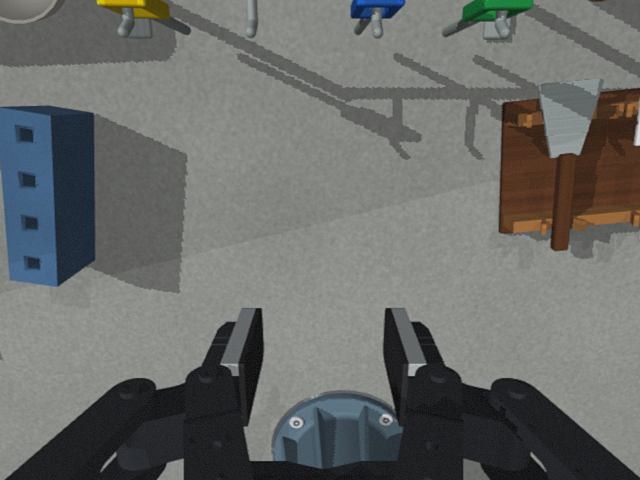

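Yellow (133,8), blue (377,8) and green (500,8) are cut off at the top edge of the picture. The stand's wells are at (25,134), (28,180), (30,223) and (33,262). I'll move closer to measure both.

```bash
cat > rods.py <<'E'
import sys; from h import *
f=sys.argv[1]; snap("wrist",f)
P,c,ok=cloud(f); r,g,b=c[...,0],c[...,1],c[...,2]; z=P[...,2]; x=P[...,0]
hi=ok&(z>.14)&(z<.25)&(x>.53)
for n,m in dict(yellow=(r>b+60)&(g>b+50),blue=(b>r+50),green=(g>r+40)&(g>b+30)).items():
    k,l,s,_=cv2.connectedComponentsWithStats((hi&m).astype(np.uint8))
    if k<2: continue
    i=1+s[1:,4].argmax()
    q=P[l==i]; top=q[q[:,2]>np.percentile(q[:,2],98)-.006]; rc=cv2.minAreaRect(top[:,:2].astype(np.float32))
    print(n,s[i],"ztop",np.percentile(q[:,2],98).round(4),"top",np.round(rc[0],4),np.round(rc[1],4),round(rc[2],1))
m=ok&(abs(z-.09)<.005)&(b>r+20)&(x<.58)
k,l,s,_=cv2.connectedComponentsWithStats(m.astype(np.uint8)); i=1+s[1:,4].argmax(); print("stand px",s[i])
if s[i,4]>500:
    q=P[l==i]; rc=cv2.minAreaRect(q[:,:2].astype(np.float32)); print("stand",rc,np.median(q[:,2]))
    B=cv2.boxPoints(rc).mean(0)
    a=np.radians(rc[2] if rc[1][0]>rc[1][1] else rc[2]-90); e=np.array([np.cos(a),np.sin(a)])
    for k in (-75,-25,25,75): print("well est",(B+e*k/1000).round(4))
    # dark/deep holes inside the top's hull
    H=np.zeros((480,640),np.uint8); cv2.fillConvexPoly(H,cv2.convexHull(np.argwhere(l==i)[:,::-1].astype(np.int32)),1)
    H=cv2.erode(H,np.ones((9,9)))
    d=np.load(f"pics/{f}.npz"); T=d["T"];K=d["K"]
    k,l2,s2,ce=cv2.connectedComponentsWithStats(((H>0)&(l!=i)).astype(np.uint8))
    for j in range(1,k):
        if s2[j,4]>30:
            w=T[:3,:3]@[(ce[j][0]-K[0,2])/K[0,0],(ce[j][1]-K[1,2])/K[1,1],1]; t=(.09-T[2,3])/w[2]
            print("hole",s2[j],(T[:3,3]+t*w)[:2].round(4))
E
python3 -m handwheel '[[[0.1,-0.3,0,0],[0.2,-0.6,0,0],[0.28,-0.85,0,0],[0.28,-0.85,0,0],[0.28,-0.85,0,0]]]'; python3 d.py .5 .2 .45 -2.6;python3 rods.py w6
```

```text
time_s: 15.9
eef_pos: [0.5308, 0.1756, 0.4216]
eef_rot: [0.0, 1.0, -0.023, -0.001]
wrist_force: [0.6, -0.4, -0.0]
opening: 0.527
grasp_force: 0.0
pos [0.5308 0.1756 0.4216] yaw -2.61 shares [-0.1595 -0.1147 -0.1421] tw -0.0001 q6 1.72 t 15.9 F [ 0.6 -0.4 -0. ] open 0.527
yellow [322  70  46  17 750] ztop 0.2071 top [0.625  0.1545] [0.0347 0.0116] 87.3
blue [ 536   68   81   17 1216] ztop 0.2072 top [ 0.6176 -0.0357] [0.0359 0.0116] 87.4
stand px [ 155  161   58  168 7516]
stand ((0.4503766596317291, 0.3432728052139282), (0.05687953159213066, 0.20084895193576813), 78.60224914550781) 0.08955317392075995
well est [0.3769 0.3581]
well est [0.4259 0.3482]
well est [0.4749 0.3383]
well est [0.5239 0.3285]
hole [180 180  13  14 147] [0.5248 0.327 ]
hole [178 223  13  13 131] [0.476  0.3369]
hole [176 263  12  13 120] [0.4275 0.3467]
hole [174 301  12  12 111] [0.3788 0.3562]
```

View pics/w6.png

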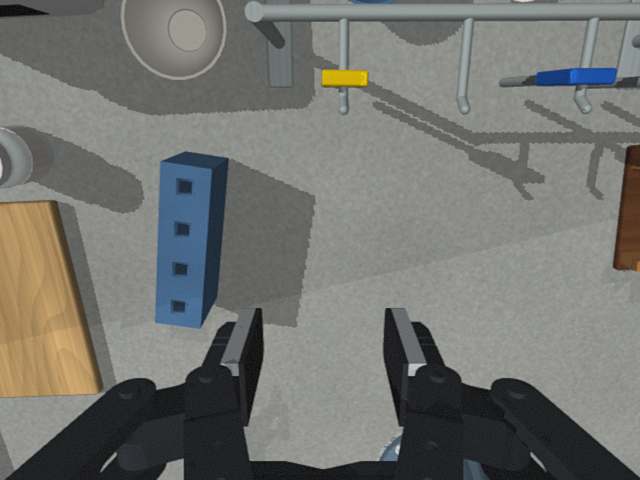

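The stand measures 57×201 mm at z .09 and the loops 35×11.6 mm with top .207, which match the sizes given. I'll take yellow at (.625,.1545).

```bash
python3 -m handwheel '[[[0.2,0.05,0.3,0],[0.4,0.1,0.6,0],[0.47,0.105,0.8,0],[0.47,0.105,0.8,0],[0.47,0.105,0.8,0]]]' 65; python3 d.py .625 .1545 .168 -2.7;python3 rods.py w7
```

```text
time_s: 16.58
eef_pos: [0.6237, 0.1509, 0.2642]
eef_rot: [-0.0, 1.0, -0.023, 0.001]
wrist_force: [-0.6, 0.3, 1.0]
opening: 0.758
grasp_force: 0.0
pos [0.6237 0.1509 0.2642] yaw -2.62 shares [ 0.0046 -0.0182  0.4809] tw 0.0009 q6 1.67 t 16.57 F [-0.6  0.3  1. ] open 0.758
yellow [ 280  228   73   53 2893] ztop 0.2066 top [0.6258 0.1546] [0.0354 0.0123] 85.5
blue [ 599  226   41   37 1089] ztop 0.1845 top [ 0.619  -0.0176] [0.0037 0.011 ] 79.9
stand px [  79  305   73   96 5355]
stand ((0.5063337087631226, 0.33238503336906433), (0.0573708713054657, 0.08849839866161346), 78.5148696899414) 0.0894650222749801
well est [0.4328 0.3473]
well est [0.4818 0.3374]
well est [0.5308 0.3274]
well est [0.5798 0.3175]
hole [108 329  17  16 224] [0.5265 0.3262]
hole [108 380  16  14 179] [0.4783 0.3362]
hole [ 93 388  17   7  34] [0.4744 0.3496]
```

View pics/w7.png

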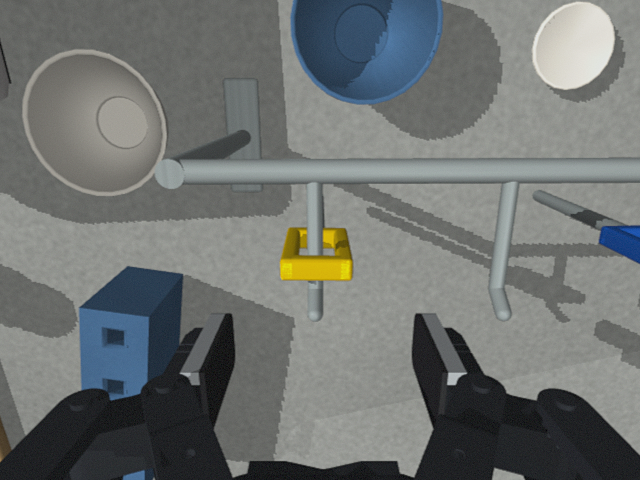

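The yellow loop hangs at (316,255) on the left hook and has the finger gap lined up with it. I'll descend, grip, lift and check.

```bash
python3 -m handwheel '[[[0.007,-0.018,0,0],[0.007,-0.018,0.25,0],[0.007,-0.018,0.4,0],[0.007,-0.018,0.48,0],[0.007,-0.018,0.48,0]]]'; python3 -m handwheel '[[[0,0,0,0],[0,0,0,0],[0,0,0,0],[0,0,0,0],[0,0,0,0]]]' 0;  python3 -m handwheel '[[[0,0,-0.06,0],[0,0,-0.11,0],[0,0,-0.11,0],[0,0,-0.11,0]]]'; python3 d.py .5243 .3278 .27 -2.7;python3 - <<'E'
from h import *
snap("wrist","w8")
E
```

```text
time_s: 17.25
eef_pos: [0.6247, 0.156, 0.1666]
eef_rot: [0.0, 1.0, -0.022, -0.0]
wrist_force: [0.6, 0.9, 0.7]
opening: 0.759
grasp_force: 0.0
time_s: 17.88
eef_pos: [0.626, 0.156, 0.1685]
eef_rot: [-0.0, 1.0, -0.022, 0.002]
wrist_force: [-1.1, 1.4, 6.4]
opening: 0.411
grasp_force: 59.3
time_s: 18.38
eef_pos: [0.6246, 0.1557, 0.1881]
eef_rot: [0.0, 1.0, -0.022, -0.0]
wrist_force: [-0.2, 0.3, -1.1]
opening: 0.412
grasp_force: 59.7
pos [0.6246 0.1557 0.1881] yaw -2.52 shares [-0.5389 -0.8378 -0.4094] tw 0.0021 q6 1.67 t 18.38 F [-0.2  0.3 -1.1] open 0.412
```

View pics/w8.png

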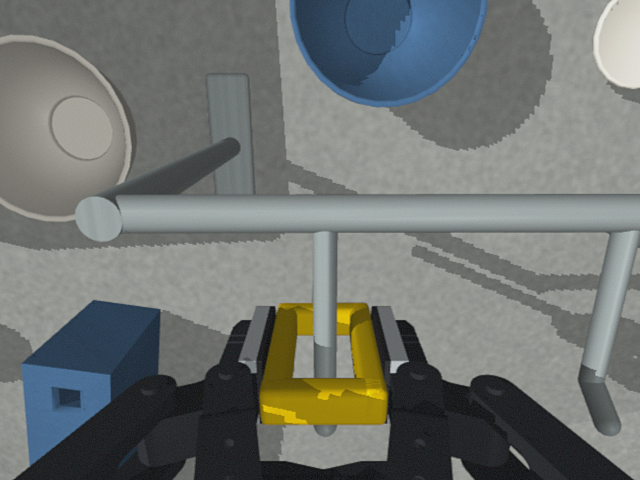

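The yellow loop is gripped and lifted, with the hook through its opening at (325,370). I'll draw it off and carry it to well 3.

```bash
python3 -m handwheel '[[[-0.15,0,0,0],[-0.35,0,0,0],[-0.45,0,-0.1,0],[-0.54,0,-0.41,0],[-0.54,-0.2,-0.41,0],[-0.54,-0.5,-0.41,0],[-0.54,-0.84,-0.41,0],[-0.54,-0.84,-0.41,0],[-0.54,-0.84,-0.41,0]]]'; python3 d.py .5243 .3278 .231 -2.7;python3 - <<'E'
from h import *
snap("wrist","w9"); snap("scene","s9")
im=cv2.imread("pics/w9.png"); a=cv2.imread("pics/s9.png")[120:220,290:420]
cv2.imwrite("pics/v9.png",np.hstack([cv2.resize(im,(480,360)),cv2.resize(a,(320,360),interpolation=cv2.INTER_CUBIC)]))
E
```

```text
time_s: 19.55
eef_pos: [0.5238, 0.3283, 0.2695]
eef_rot: [0.001, 1.0, -0.021, -0.001]
wrist_force: [-0.0, 0.0, -1.0]
opening: 0.411
grasp_force: 60.1
pos [0.5238 0.3283 0.2695] yaw -2.45 shares [0.0028 0.0023 0.1923] tw 0.0029 q6 1.98 t 19.55 F [-0.  0. -1.] open 0.411
```

View pics/v9.png

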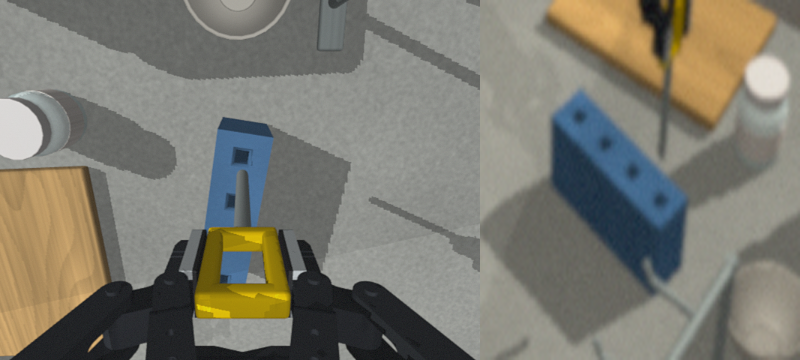

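In the wrist half, the stem tip shows at (243,172), i.e. full-size (324,229). I'll measure its position from depth before lowering.

```bash
cat > stem.py <<'E'
import sys; from h import *
f=sys.argv[1]
if len(sys.argv)>2: snap("wrist",f)
P,c,ok=cloud(f); o=ctrl.get_obs()["eef_pos"]; z=P[...,2]
m=ok&(np.hypot(P[...,0]-o[0],P[...,1]-o[1])<.04)&(z>.1)&(z<o[2]-.03)&(c.max(-1)-c.min(-1)<40)
v,u=np.mgrid[:480,:640]; m&=(abs(u-322)<25)&(v<300)
q=P[m]; print(len(q))
for lo in np.arange(q[:,2].min(),q[:,2].max(),.01):
    k=q[(q[:,2]>=lo)&(q[:,2]<lo+.01)]
    if len(k)>3: print("z",round(lo+.005,4),"n",len(k),"x near-surface",k[:,0].mean().round(4),"max",k[:,0].max().round(4),"y mid",((k[:,1].max()+k[:,1].min())/2).round(4),"yw",np.ptp(k[:,1]).round(4))
E
python3 stem.py w9
```

```text
1192
z 0.1472 n 61 x near-surface 0.5265 max 0.5276 y mid 0.3284 yw 0.0089
z 0.1572 n 73 x near-surface 0.5264 max 0.5277 y mid 0.3287 yw 0.0093
z 0.1672 n 88 x near-surface 0.5264 max 0.5278 y mid 0.3285 yw 0.0095
z 0.1772 n 91 x near-surface 0.5265 max 0.5278 y mid 0.3285 yw 0.0092
z 0.1872 n 104 x near-surface 0.5267 max 0.5279 y mid 0.3287 yw 0.0093
z 0.1972 n 127 x near-surface 0.5266 max 0.528 y mid 0.3286 yw 0.0095
z 0.2072 n 135 x near-surface 0.5267 max 0.5282 y mid 0.3285 yw 0.0092
z 0.2172 n 160 x near-surface 0.5267 max 0.5282 y mid 0.3286 yw 0.0096
z 0.2272 n 185 x near-surface 0.5267 max 0.5281 y mid 0.3286 yw 0.0093
z 0.2372 n 168 x near-surface 0.5267 max 0.5284 y mid 0.3286 yw 0.0096
```

```bash
python3 -m handwheel '[[[0.008,0.005,0.1,0],[0.008,0.005,0.2,0],[0.008,0.005,0.25,0],[0.008,0.005,0.28,0],[0.008,0.005,0.31,0],[0.008,0.005,0.34,0],[0.008,0.005,0.34,0]]]'; python3 d.py .5248 .3275 .145 -2.7
```

```text
time_s: 20.52
eef_pos: [0.5255, 0.3271, 0.2017]
eef_rot: [0.0, 1.0, -0.022, -0.0]
wrist_force: [-0.1, 0.9, -0.4]
opening: 0.415
grasp_force: 60.1
pos [0.5255 0.3271 0.2017] yaw -2.51 shares [-0.0033 -0.0017  0.2834] tw 0.0022 q6 1.98 t 20.52 F [-0.1  0.9 -0.4] open 0.415
```

Clear entry with no force, so I'll push down to just above the bottom.

```bash
python3 -m handwheel '[[[0,0,0.08,0],[0,0,0.16,0],[0,0,0.22,0],[0,0,0.26,0],[0,0,0.285,0],[0,0,0.285,0]]]'; python3 -m handwheel '[[[0,0,0,0],[0,0,0,0],[0,0,0,0]]]' 65; python3 d.py .5248 .3275 .25 -2.7; python3 -m handwheel '[[[0,0,-0.2,0],[0,0,-0.4,0],[0,0,-0.65,0],[0.0,0,-0.65,0],[0,0,-0.65,0]]]';  python3 stem.py w10 1 | head -1; python3 - <<'E'
from h import *
P,c,ok=cloud("w10"); r,g,b=c[...,0],c[...,1],c[...,2]
q=P[ok&(r>b+60)&(g>b+50)&(P[...,2]>.1)&(P[...,2]<.3)]; print(len(q),np.percentile(q,[2,50,98],axis=0).round(4))
E
python3 d.py .6176 -.0357 .265 -2.7
```

```text
time_s: 21.28
eef_pos: [0.5258, 0.3272, 0.145]
eef_rot: [0.0, 1.0, -0.022, -0.0]
wrist_force: [0.7, -0.2, 0.1]
opening: 0.411
grasp_force: 60.2
time_s: 21.65
eef_pos: [0.526, 0.3273, 0.1457]
eef_rot: [-0.0, 1.0, -0.022, 0.0]
wrist_force: [0.1, 0.4, 0.1]
opening: 0.761
grasp_force: 0.0
pos [0.526  0.3273 0.1457] yaw -2.52 shares [-0.0058 -0.0009 -0.5215] tw 0.0021 q6 1.98 t 21.65 F [0.1 0.4 0.1] open 0.761
time_s: 22.28
eef_pos: [0.5256, 0.3271, 0.275]
eef_rot: [0.0, 1.0, -0.022, -0.0]
wrist_force: [0.2, -0.6, -0.2]
opening: 0.761
grasp_force: 0.0
149
2321 [[0.5203 0.3114 0.1298]
 [0.528  0.328  0.1783]
 [0.5316 0.3446 0.1818]]
pos [0.5251 0.3269 0.2739] yaw -2.52 shares [0.5417 1.7909 0.0451] tw 0.0021 q6 1.98 t 22.32 F [ 0.3 -0.1 -0. ] open 0.762
```

Yellow's loop top is at .181, so it is at the bottom (.015 + .166). Next is blue.

```bash
python3 -m handwheel '[[[0,0.3,0,0],[0,0.6,0,0],[0,0.9,0,0],[0.1,1,0,0],[0.3,1,0,0],[0.3,1,0,0]]]';python3 -m handwheel '[[[0.1,0.3,0,0],[0.24,0.6,0,0],[0.24,0.79,0,0],[0.24,0.79,0,0],[0.24,0.79,0,0]]]'; python3 rods.py w11; python3 d.py .6176 -.0357 .168 -2.7
```

```text
time_s: 23.08
eef_pos: [0.5776, 0.1238, 0.2727]
eef_rot: [0.0, 1.0, -0.023, -0.002]
wrist_force: [0.2, 0.6, -0.0]
opening: 0.76
grasp_force: 0.0
time_s: 23.7
eef_pos: [0.617, -0.0342, 0.2743]
eef_rot: [-0.001, 1.0, -0.022, -0.001]
wrist_force: [-0.8, 0.5, -0.2]
opening: 0.76
grasp_force: 0.0
blue [ 293  223   69   50 2606] ztop 0.2067 top [ 0.6184 -0.0359] [0.0352 0.0119] 88.1
green [ 447  226   99   51 3094] ztop 0.2067 top [ 0.6127 -0.1298] [0.0354 0.0124] 87.3
pos [ 0.6173 -0.0338  0.2746] yaw -2.45 shares [0.0029 0.0101 0.5329] tw 0.0029 q6 1.37 t 23.75 F [ 0.2  0.8 -0.2] open 0.764Traceback (most recent call last):
  File "rods.py", line 12, in <module>
    k,l,s,_=cv2.connectedComponentsWithStats(m.astype(np.uint8)); i=1+s[1:,4].argmax(); print("stand px",s[i])
                                                                      ~~~~~~~~~~~~~~^^
ValueError: attempt to get argmax of an empty sequence
```

```bash
python3 -m handwheel '[[[0.004,0.01,0,0],[0.004,0.01,0.25,0],[0.004,0.01,0.43,0],[0.004,0.01,0.53,0],[0.004,0.01,0.53,0]]]'; python3 -m handwheel '[[[0,0,0,0],[0,0,0,0],[0,0,0,0],[0,0,0,0],[0,0,0,0]]]' 0;  python3 -m handwheel '[[[0,0,-0.06,0],[0,0,-0.11,0],[0,0,-0.11,0],[0,0,-0.11,0]]]'; python3 d.py .4763 .3372 .27 -2.7
```

```text
time_s: 24.38
eef_pos: [0.6179, -0.0365, 0.168]
eef_rot: [-0.0, 1.0, -0.022, -0.001]
wrist_force: [-0.3, -1.2, 0.2]
opening: 0.764
grasp_force: 0.0
time_s: 25.0
eef_pos: [0.62, -0.0375, 0.1714]
eef_rot: [0.0, 1.0, -0.022, 0.002]
wrist_force: [-0.8, 1.2, 5.9]
opening: 0.415
grasp_force: 59.7
time_s: 25.5
eef_pos: [0.6185, -0.0372, 0.1911]
eef_rot: [-0.0, 1.0, -0.022, -0.0]
wrist_force: [-0.2, -0.8, -0.5]
opening: 0.415
grasp_force: 59.7
pos [ 0.6185 -0.0372  0.1911] yaw -2.52 shares [-0.7928 -1.839  -0.3941] tw 0.0021 q6 1.36 t 25.5 F [-0.2 -0.8 -0.5] open 0.415
```

```bash
python3 -m handwheel '[[[-0.15,0,0,0],[-0.35,0,0,0],[-0.5,0,-0.1,0],[-0.79,0,-0.4,0],[-0.79,-0.2,-0.4,0],[-0.79,-0.5,-0.4,0],[-0.79,-0.8,-0.4,0],[-0.79,-0.9,-0.4,0],[-0.79,-0.9,-0.4,0]]]'; python3 -m handwheel '[[[0,-0.3,0,0],[0,-0.6,0,0],[0,-0.94,0,0],[0,-0.94,0,0],[0,-0.94,0,0]]]';  python3 stem.py w12 1; python3 d.py .4763 .3372 .145 -2.7
```

```text
time_s: 26.62
eef_pos: [0.4682, 0.1509, 0.2708]
eef_rot: [0.0, 1.0, -0.02, -0.0]
wrist_force: [-0.4, -0.2, -0.1]
opening: 0.411
grasp_force: 60.1
time_s: 27.25
eef_pos: [0.4771, 0.3365, 0.2706]
eef_rot: [0.001, 1.0, -0.022, -0.001]
wrist_force: [-0.3, -0.1, 0.2]
opening: 0.41
grasp_force: 60.4
1208
z 0.1458 n 63 x near-surface 0.4777 max 0.4789 y mid 0.336 yw 0.009
z 0.1558 n 72 x near-surface 0.4778 max 0.4793 y mid 0.3363 yw 0.0094
z 0.1658 n 84 x near-surface 0.4779 max 0.4793 y mid 0.3363 yw 0.0091
z 0.1758 n 88 x near-surface 0.478 max 0.4793 y mid 0.3362 yw 0.0092
z 0.1858 n 104 x near-surface 0.478 max 0.4793 y mid 0.3364 yw 0.0095
z 0.1958 n 118 x near-surface 0.4781 max 0.4797 y mid 0.3365 yw 0.0092
z 0.2058 n 136 x near-surface 0.4782 max 0.4798 y mid 0.3365 yw 0.0096
z 0.2158 n 156 x near-surface 0.4783 max 0.4799 y mid 0.3365 yw 0.0094
z 0.2258 n 175 x near-surface 0.4783 max 0.4802 y mid 0.3366 yw 0.0097
z 0.2358 n 210 x near-surface 0.4785 max 0.4798 y mid 0.3366 yw 0.0094
pos [0.4772 0.3359 0.2708] yaw -2.58 shares [-0.0045 -0.0072  0.629 ] tw 0.0014 q6 2.03 t 27.3 F [ 0.5 -1.   0.2] open 0.41
```

```bash
python3 -m handwheel '[[[0.008,-0.005,0.1,0],[0.008,-0.005,0.2,0],[0.008,-0.005,0.25,0],[0.008,-0.005,0.28,0],[0.008,-0.005,0.31,0],[0.008,-0.005,0.34,0],[0.008,-0.005,0.34,0]]]'; python3 d.py .4763 .3372 .1475 -2.7
```

```text
time_s: 28.18
eef_pos: [0.4784, 0.3382, 0.2028]
eef_rot: [0.0, 1.0, -0.022, -0.0]
wrist_force: [0.4, 0.9, 0.7]
opening: 0.412
grasp_force: 60.4
pos [0.4784 0.3382 0.2028] yaw -2.51 shares [-0.0099  0.0054  0.2763] tw 0.0022 q6 2.03 t 28.18 F [0.4 0.9 0.7] open 0.412
```

```bash
python3 -m handwheel '[[[0,0,0.08,0],[0,0,0.16,0],[0,0,0.22,0],[0,0,0.26,0],[0,0,0.275,0],[0,0,0.275,0]]]'; python3 -m handwheel '[[[0,0,0,0],[0,0,0,0],[0,0,0,0]]]' 65; python3 -m handwheel '[[[0,0,-0.2,0],[0,0,-0.4,0],[0,0,-0.65,0],[0.0,0,-0.65,0],[0,0,-0.65,0]]]';  python3 - <<'E'
from h import *
snap("wrist","w13")
P,c,ok=cloud("w13"); r,g,b=c[...,0],c[...,1],c[...,2]
q=P[ok&(b>r+50)&(P[...,2]>.12)&(P[...,2]<.3)]; print(len(q),np.percentile(q,[2,50,98],axis=0).round(4))
E
python3 d.py .6127 -.1298 .275 -2.7
```

```text
time_s: 28.92
eef_pos: [0.4788, 0.3383, 0.1483]
eef_rot: [-0.0, 1.0, -0.022, 0.0]
wrist_force: [0.1, -1.2, 0.3]
opening: 0.415
grasp_force: 60.3
time_s: 29.3
eef_pos: [0.4789, 0.3384, 0.1487]
eef_rot: [-0.0, 1.0, -0.022, 0.0]
wrist_force: [0.9, 0.3, 0.6]
opening: 0.76
grasp_force: 0.0
time_s: 29.92
eef_pos: [0.4784, 0.3382, 0.278]
eef_rot: [0.0, 1.0, -0.022, -0.0]
wrist_force: [0.2, -0.0, -0.3]
opening: 0.762
grasp_force: 0.0
2343 [[0.4705 0.3195 0.1297]
 [0.4787 0.3363 0.1782]
 [0.4824 0.3531 0.1818]]
pos [0.478 0.338 0.277] yaw -2.52 shares [0.7756 2.3072 0.0105] tw 0.0021 q6 2.03 t 29.98 F [ 0.   0.7 -0. ] open 0.758
```

Blue is seated too (loop top .181). Next is green, at about (.613,-.130).

```bash
python3 -m handwheel '[[[0,0.3,0,0],[0,0.6,0,0],[0,0.9,0,0],[0.1,1,0,0],[0.3,1,0,0],[0.3,1,0,0]]]';python3 -m handwheel '[[[0.1,0.3,0,0],[0.3,0.6,0,0],[0.3,0.9,0,0],[0.3,0.9,0,0],[0.3,0.9,0,0]]]'; python3 -m handwheel '[[[0.1,0.3,0,0],[0.176,0.407,0,0],[0.176,0.407,0,0],[0.176,0.407,0,0]]]'; python3 rods.py w14 2>/dev/null; python3 d.py .6127 -.1298 .168 -2.7
```

```text
time_s: 30.72
eef_pos: [0.5305, 0.1349, 0.276]
eef_rot: [0.0, 1.0, -0.023, -0.002]
wrist_force: [0.1, -0.2, 0.4]
opening: 0.758
grasp_force: 0.0
time_s: 31.35
eef_pos: [0.5808, -0.0461, 0.2772]
eef_rot: [-0.001, 1.0, -0.022, -0.001]
wrist_force: [0.6, 0.6, 0.3]
opening: 0.763
grasp_force: 0.0
time_s: 31.85
eef_pos: [0.613, -0.1272, 0.2779]
eef_rot: [-0.001, 1.0, -0.021, -0.001]
wrist_force: [-0.4, 0.3, 0.1]
opening: 0.762
grasp_force: 0.0
blue [297 258   1   3   3] ztop 0.2056 top [ 0.6156 -0.1135] [0.     0.0011] 86.6
green [ 296  224   68   50 2427] ztop 0.2067 top [ 0.6126 -0.1302] [0.0353 0.0122] 88.4
pos [ 0.6131 -0.1272  0.2781] yaw -2.39 shares [-0.0009  0.0134  0.5504] tw 0.0036 q6 1.22 t 31.9 F [-0.1 -0.  -0. ] open 0.759
```

```bash
python3 -m handwheel '[[[0,0.014,0,0],[0,0.014,0.25,0],[0,0.014,0.44,0],[0,0.014,0.55,0],[0,0.014,0.55,0]]]'; python3 -m handwheel '[[[0,0,0,0],[0,0,0,0],[0,0,0,0],[0,0,0,0],[0,0,0,0]]]' 0;  python3 -m handwheel '[[[0,0,-0.06,0],[0,0,-0.11,0],[0,0,-0.11,0],[0,0,-0.11,0]]]'; python3 d.py .429 .347 .27 -2.7
```

```text
time_s: 32.52
eef_pos: [0.6118, -0.1312, 0.1663]
eef_rot: [-0.001, 1.0, -0.022, -0.002]
wrist_force: [1.4, 0.3, -1.4]
opening: 0.764
grasp_force: 0.0
time_s: 33.15
eef_pos: [0.6143, -0.1326, 0.1702]
eef_rot: [0.0, 1.0, -0.022, 0.001]
wrist_force: [0.5, 0.9, 5.2]
opening: 0.41
grasp_force: 59.8
time_s: 33.65
eef_pos: [0.6132, -0.1322, 0.1901]
eef_rot: [-0.0, 1.0, -0.022, -0.0]
wrist_force: [0.1, 0.5, -1.0]
opening: 0.413
grasp_force: 59.7
pos [ 0.6132 -0.1322  0.1901] yaw -2.52 shares [-1.0254 -2.3533 -0.3989] tw 0.0021 q6 1.21 t 33.65 F [ 0.1  0.5 -1. ] open 0.413
```

```bash
python3 -m handwheel '[[[-0.15,0,0,0],[-0.35,0,0,0],[-0.5,0,-0.1,0],[-0.8,0,-0.4,0],[-0.95,-0.2,-0.4,0],[-0.95,-0.5,-0.4,0],[-0.95,-0.8,-0.4,0],[-0.95,-0.9,-0.4,0],[-0.95,-0.9,-0.4,0]]]'; python3 -m handwheel '[[[-0.075,-0.3,0,0],[-0.075,-0.5,0,0],[-0.075,-0.73,0,0],[-0.075,-0.73,0,0],[-0.075,-0.73,0,0]]]'; python3 d.py .429 .347 .27 -2.7;
```

```text
time_s: 34.78
eef_pos: [0.431, 0.0572, 0.27]
eef_rot: [-0.0, 1.0, -0.02, -0.0]
wrist_force: [0.4, -0.0, -0.6]
opening: 0.414
grasp_force: 60.2
time_s: 35.4
eef_pos: [0.4229, 0.2014, 0.2699]
eef_rot: [0.0, 1.0, -0.022, -0.0]
wrist_force: [0.2, -0.3, 0.0]
opening: 0.411
grasp_force: 60.6
pos [0.4229 0.2014 0.2699] yaw -2.54 shares [-0.002  -0.7285 -0.0014] tw 0.0019 q6 1.81 t 35.4 F [ 0.2 -0.3  0. ] open 0.411
```

```bash
python3 -m handwheel '[[[0,-0.3,0,0],[0,-0.5,0,0],[0,-0.728,0,0],[0,-0.728,0,0],[0,-0.728,0,0]]]';  python3 stem.py w15 1; python3 d.py .429 .347 .1475 -2.7
```

```text
time_s: 36.02
eef_pos: [0.4297, 0.3463, 0.2699]
eef_rot: [0.001, 1.0, -0.023, -0.0]
wrist_force: [1.4, -0.2, -0.7]
opening: 0.412
grasp_force: 60.8
1192
z 0.1452 n 55 x near-surface 0.4302 max 0.4314 y mid 0.3453 yw 0.0089
z 0.1552 n 78 x near-surface 0.43 max 0.4315 y mid 0.3456 yw 0.0094
z 0.1652 n 77 x near-surface 0.4303 max 0.4315 y mid 0.3456 yw 0.0091
z 0.1752 n 96 x near-surface 0.4304 max 0.4318 y mid 0.346 yw 0.0093
z 0.1852 n 103 x near-surface 0.4303 max 0.4319 y mid 0.3458 yw 0.0095
z 0.1952 n 120 x near-surface 0.4305 max 0.4319 y mid 0.3458 yw 0.0091
z 0.2052 n 135 x near-surface 0.4305 max 0.4322 y mid 0.3461 yw 0.0094
z 0.2152 n 155 x near-surface 0.4307 max 0.4321 y mid 0.3462 yw 0.0095
z 0.2252 n 173 x near-surface 0.4306 max 0.4321 y mid 0.3462 yw 0.0095
z 0.2352 n 200 x near-surface 0.4309 max 0.4324 y mid 0.3461 yw 0.0092
pos [0.4297 0.3462 0.2701] yaw -2.63 shares [-0.0034 -0.0043  0.613 ] tw 0.0009 q6 2.08 t 36.08 F [-0.1  0.1 -0.9] open 0.417
```

```bash
python3 -m handwheel '[[[0.004,-0.007,0.1,0],[0.004,-0.007,0.2,0],[0.004,-0.007,0.25,0],[0.004,-0.007,0.28,0],[0.004,-0.007,0.31,0],[0.004,-0.007,0.34,0],[0.004,-0.007,0.34,0]]]'; python3 d.py .429 .347 .1465 -2.7
```

```text
time_s: 36.95
eef_pos: [0.4299, 0.3492, 0.2019]
eef_rot: [0.0, 1.0, -0.022, -0.0]
wrist_force: [-0.8, -0.3, 0.1]
opening: 0.412
grasp_force: 60.8
pos [0.4299 0.3492 0.2019] yaw -2.51 shares [-0.0038  0.011   0.2772] tw 0.0022 q6 2.08 t 36.95 F [-0.8 -0.3  0.1] open 0.412
```

Then I'll retreat over the table towards the rest, to check everything at the end.

```bash
python3 -m handwheel '[[[0,0,0.08,0],[0,0,0.16,0],[0,0,0.22,0],[0,0,0.26,0],[0,0,0.275,0],[0,0,0.275,0]]]'; python3 -m handwheel '[[[0,0,0,0],[0,0,0,0],[0,0,0,0]]]' 65; python3 -m handwheel '[[[0,0,-0.2,0],[0,0,-0.4,0],[0,0,-0.65,0],[0,0.1,-0.9,0],[0,0.4,-0.95,0],[0,0.7,-0.95,0],[0,1,-0.95,0],[0,1,-0.95,0]]]'; python3 -m handwheel '[[[0,0.3,-0.3,0],[0,0.6,-0.5,0],[0,0.9,-0.5,0],[0,0.9,-0.5,0],[0,0.9,-0.5,0]]]'; python3 - <<'E'
from h import *
snap("wrist","w16"); snap("scene","s16")
for f in ("w16","s16"):
    P,c,ok=cloud(f); r,g,b=c[...,0],c[...,1],c[...,2]; z=P[...,2]
    st=ok&(P[...,1]>.28)&(P[...,1]<.4)&(P[...,0]>.34)&(P[...,0]<.56)&(z>.125)&(z<.25)
    for n,m in dict(yellow=(r>b+60)&(g>b+50),blue=(b>r+50),green=(g>r+40)&(g>b+30)).items():
        q=P[st&m]
        if len(q)>5: print(f,n,len(q),np.percentile(q,[2,50,98],axis=0).round(4).tolist())
E
python3 d.py .40 -.25 .42 -2
```

```text
time_s: 37.7
eef_pos: [0.4302, 0.3493, 0.1473]
eef_rot: [-0.0, 1.0, -0.022, 0.0]
wrist_force: [-0.1, 0.2, -0.4]
opening: 0.414
grasp_force: 60.8
time_s: 38.08
eef_pos: [0.4303, 0.3494, 0.1477]
eef_rot: [-0.0, 1.0, -0.022, 0.0]
wrist_force: [0.1, 0.1, -0.4]
opening: 0.761
grasp_force: 0.0
time_s: 39.08
eef_pos: [0.4215, 0.1461, 0.3377]
eef_rot: [0.0, 1.0, -0.025, 0.001]
wrist_force: [0.1, -0.2, 0.6]
opening: 0.76
grasp_force: 0.0
time_s: 39.7
eef_pos: [0.4138, -0.0311, 0.4378]
eef_rot: [0.0, 1.0, -0.023, 0.001]
wrist_force: [0.1, 0.4, -0.7]
opening: 0.762
grasp_force: 0.0
s16 yellow 118 [[0.5213, 0.3075, 0.1292], [0.5276, 0.3257, 0.1615], [0.5319, 0.3407, 0.1842]]
s16 blue 121 [[0.4448, 0.3165, 0.1278], [0.4782, 0.3329, 0.1585], [0.4834, 0.3513, 0.1837]]
s16 green 105 [[0.4219, 0.328, 0.129], [0.4296, 0.3456, 0.1591], [0.4336, 0.3625, 0.1845]]
pos [ 0.4135 -0.0295  0.4371] yaw -2.49 shares [-0.0197  1.1045  0.0846] tw -0.0057 q6 1.25 t 39.8 F [-0.6  0.2 -0.1] open 0.761
```

All three rods are seated. Next I'll check the utensils from above the rest.

```bash
python3 -m handwheel '[[[0,0.3,0,0],[0,0.6,0,0],[0,0.9,0,0],[0,1,0,0],[0,1,0,0]]]'; python3 - <<'E'
from h import *
snap("wrist","w17")
P,c,ok=cloud("w17"); r,g,b=c[...,0],c[...,1],c[...,2]; z=P[...,2]
C=np.array([.457,-.3279]); a=np.radians(3.5); ex=np.array([np.cos(a),np.sin(a)]); ey=np.array([-ex[1],ex[0]])
L=np.stack([(P[...,:2]-C)@ex,(P[...,:2]-C)@ey],-1)
def rep(n,m):
    k,l,s,_=cv2.connectedComponentsWithStats(m.astype(np.uint8)); i=1+s[1:,4].argmax(); m=l==i
    q=np.c_[L[m],z[m]]; A=np.c_[q[:,:2],np.ones(len(q))]; co=np.linalg.lstsq(A,q[:,2],rcond=None)[0]
    print(n,len(q),"rest-frame rect",cv2.minAreaRect(q[:,:2].astype(np.float32)),"z",np.percentile(q[:,2],[3,50,97]).round(4),"slope",co[:2].round(3))
reg=ok&(abs(L[...,0])<.2)&(abs(L[...,1])<.13)
rep("paddle handle",reg&(c.sum(-1)>330)&(c.max(-1)-c.min(-1)<35)&(z>.055)&(L[...,1]<0))
rep("paddle blade",reg&(c.max(-1)-c.min(-1)<35)&(z>.042)&(z<.055)&(L[...,1]<0))
rep("spat blade",reg&(c.max(-1)-c.min(-1)<35)&(z>.042)&(z<.07)&(L[...,1]>0))
rep("spat handle",reg&(r>b+15)&(z>.054)&(z<.063)&(abs(L[...,1]-.055)<.014)&(L[...,0]<.05))
E
```

```text
time_s: 40.42
eef_pos: [0.405, -0.2298, 0.4366]
eef_rot: [-0.001, 1.0, -0.022, -0.0]
wrist_force: [-0.6, 1.2, -0.2]
opening: 0.762
grasp_force: 0.0
paddle handle 1724 rest-frame rect ((-0.03765876218676567, -0.05717235058546066), (0.01961243338882923, 0.11973834782838821), 89.91213989257812) z [0.0562 0.0587 0.0606] slope [-0.001 -0.042]
paddle blade 4090 rest-frame rect ((0.002889499068260193, -0.05678446218371391), (0.06487090140581131, 0.19768445193767548), 87.25331115722656) z [0.0485 0.0509 0.0529] slope [-0.002 -0.006]
spat blade 3708 rest-frame rect ((0.06046803668141365, 0.05263605713844299), (0.0720580592751503, 0.08383318781852722), 89.48406219482422) z [0.0479 0.0498 0.0516] slope [-0.003 -0.003]
spat handle 1499 rest-frame rect ((-0.03666882589459419, 0.052793387323617935), (0.018129685893654823, 0.11788588762283325), 89.65643310546875) z [0.0562 0.0586 0.0604] slope [-0.001 -0.018]
```

View pics/w17.png

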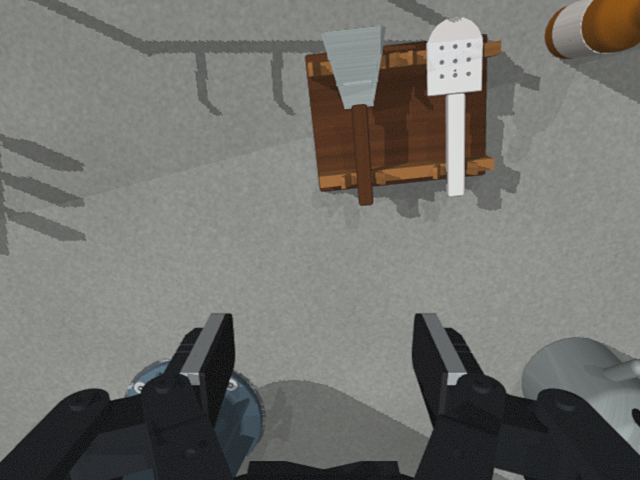

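Both utensils lie level in their lanes: the spatula at (355,115) and the paddle at (455,105), each within 3 mm of its lane line, handle tops at .059. The rods are seated and the robot is clear, so I'm handing in.

```bash
python3 -c "
from bench import ctrl
print(ctrl.hand_in())"
```

```text
the job is handed in; nothing more can be done
None
```

I handed the job in at about 40 s on the robot's clock: the yellow, blue and green rods stand fully down in three wells, and the spatula and paddle lie level in the rest's two lanes; `hand_in()` returned no verdict.

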